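# Load a soap pod and hold the sprung dispenser slide out at its mark

### The job

Take the green soap pod out of the wooden basket and stand it, lid up and fully down, in the pocket of the dispenser's slide behind the metal hood while the slide is home. Then take the slide's black handle and pull it out against its spring until its red line is level with the green marks, so that the pod comes out from under the hood, and finish while still holding the handle there: do not let go, the spring would draw the pod back in. Leave everything else where it is.

Things in the scene. Friction and masses are not known exactly. Their poses are not given: they have to be found in the camera images.
- pod: The soap pod: upright green plastic cylinder 40 mm in diameter with a green lid (37 mm in diameter, top 6 mm) that has a white dot in the middle, 36 mm high in all, about 45 g. Origin: centre of its underside, z up through the lid. It stands in one of four places in the basket.
- basket: Open light-wood basket, 190 (x) by 250 (y) by 45 mm high, walls and floor 5 mm, fixed. Origin: centre of its underside. The pod and three other small things stand in it, one per quarter, centres about 42 mm from the middle along x and 60 mm along y (up to 4 mm off): room for a gripper that closes along the basket's y axis.
- dispenser: White dispenser, fixed, turned up to 0.25 rad. Origin at counter level on the slide's centre line; x points away from the robot along the slide, z up. Base plate 130 mm wide (y), 12 mm thick, x = -165 to +155 mm. White spring housing at x = 105 to 155 mm, 82 mm high. Between hood and housing is the loading bay, open above and at both sides for a gripper that closes along y.
- hood (a point): Centre of the top of the dispenser's aluminium hood, 78 mm above the counter: a bridge across the slide, 30 mm (x) by 124 mm (y), centred at x = +17.5 mm of the dispenser, underside 68 mm above the counter, on two posts that leave 96 mm between them. The pod passes under it.
- slide (a joint): Travel of the dispenser's slide in m: 0 when home, growing as it is pulled along the dispenser's -x (towards the robot), stop at 0.115. A spring draws it home: about 3 N at home, growing 0.06 N per mm, about 8 N at the marks. The slide is a grey tongue 70 mm wide, 0.25 kg, with the pocket and the handle on it.
- slide_pocket (a point): Centre of the pocket's floor on the slide, 19 mm above the counter; at home it lies in the loading bay at x = +55 mm of the dispenser. The pocket is 48 mm square inside (sides along the dispenser's axes) with a black rim 7 mm high and 4 mm thick, so fingertips that hold the pod must be at least 8 mm above its underside when it goes in.
- slide_handle (a point): Centre of the top of the slide's black handle, an upright block 16 mm (x) by 26 mm (y), top 85 mm above the counter, free from 22 mm up. At home it is at x = -40 mm of the dispenser. It can be pinched from above across its y faces. It moves with the slide.
- slide_index (a point): Middle of the red line across the slide (100 mm long in y, 4 mm wide), straight below the handle's centre, 22 mm above the counter. It moves with the slide.
- mark_line (a point): The mark: midpoint between two green bars (5 mm along x, 22 mm along y, 6 mm high) that stand on the base plate at both sides of the slide, 53 mm from its middle. Axes as the dispenser's. 72 to 92 mm in front of the home red line (dispenser's -x), different each time, fixed during the job. The red line is at the mark when its x here is 0.
- jar: Bystander in the basket: amber glass jar with a black lid, 40 mm in diameter, 42 mm high. Origin under its centre.
- pot: Bystander in the basket: white ceramic pot with a knob on top, 42 mm in diameter, 42 mm high. Origin under its centre.
- tin: Bystander in the basket: aluminium tin with a blue lid, 43 mm in diameter, 31 mm high. Origin under its centre.
- lotion: Bystander on the counter behind the work: blue bottle 56 mm in diameter, 100 mm high. Origin under its centre.
- shampoo: Bystander on the counter behind the work: black bottle 60 mm in diameter, 110 mm high. Origin under its centre.
- tumbler: Bystander on the counter at the robot's right: white cup 72 mm in diameter, 95 mm high. Origin under its centre.
- cologne: Bystander on the counter at the robot's right: green glass bottle 48 mm in diameter, 90 mm high. Origin under its centre.

How it is judged:
By the outcome, as a careful person would: the job done as asked, in the order asked, and still so for the second after the job is handed in, while the arm keeps its last pose, push and grip.
It also fails if it takes over 54 s, if anything falls off the work surface, if the arm or the gripper's body presses on something with over 40 N, if the wrist force passes 120 N, or if a joint passes its speed limit or range.

### The arm

A 7-joint arm with a two-finger parallel gripper is mounted at the origin on the work surface. World frame = base frame: x ahead of the robot, y to its left, z up, the work surface at z = 0. Lengths are in mm, angles in rad, forces in N, time in s.
With the tool pointing down it reaches from about 400 to 875 mm from the base axis. Payload 6.5 kg.
Tool frame: the origin (TCP) lies midway between the tips of the shut fingers; the grasp point (between the pads) lies 19 mm behind it; z points along the fingers, y is the line along which they close (so a half turn about z gives the same grasp; the last joint's range is limited). The gripper opens to 85 mm and grips with 20 to 120 N. Pads are 22 mm wide; open, the fingers measure 114 mm over their backs; the gripper's body (76 mm by 85 mm) begins 54 mm behind the grasp point. The pads swing forward as they close: fully open they stand 13 mm farther back than shut.
Start: joints at [1.133, 0.536, -0.004, 1.538, 0.003, 1.067, -0.071], TCP at [236.136, -605.582, 231.29] pointing down, gripper open.
Joint ranges: [-2.7, 2.7], [-0.37, 2.16], [-1.27, 1.26], [0.24, 2.4], [-1.31, 4.45], [0.19, 1.91], [-2.76, 2.76]. Speed limits (rad/s): [2.39, 2.39, 3.14, 3.14, 3.14, 3.14, 3.14].

### API

Orientations are given as a unit quaternion [x, y, z, w].
In Python, from station import env gives the robot as it stands.
- The arm moves only by the tool send_rows, never from a script. Its argument "commands" is a list that holds one entry, the list of rows, each a list of 7 numbers: the shift along the world's x, y, z in mm, then the turn, a rotation vector about the world's x, y, z in rad, then the opening, from 0 (shut) to 1 (fully open). In form: [[[tx, ty, tz, ax, ay, az, hand], ...]]. A call has 1 to 10 rows; each row is the pose to reach, as a shift and turn from the pose commanded when the call began; what a row does not reach only later rows make up. A row lasts 1/10 s, in which the tool goes at most 50 mm and 8.59 degrees, less where a joint would pass 70% of its speed; a pose out of reach is approached as far as the arm can. A call with a gripper value outside its range is refused whole. The fingers move at their own pace and stop on an object; "squeeze" is the grip in N (left out, the last holds). Time passes only in rows, so rows that repeat a pose let the fingers close. It gives the time, the measured TCP pose, the force, the opening and the grip force at its end, in the units of the state.
- env.sense(): the state, without advancing time (a new reading comes with each control period).
- env.get_image(name): name is "scene" or "top" or "wrist"; returns the picture (384x512x3 uint8, red, green, blue); there is no depth.
- env.get_calibration(name): a dict with "vfov" (degrees; the focal length in pixels is half the picture's height over the tangent of half this angle, whatever the lens; pixels are square), "cx", "cy" (the principal point, pixels), "view" (4x4, takes a point from world to camera coordinates); the wrist camera has in their place "tool_from_camera" (4x4, takes a point from camera to tool coordinates, whose origin is the TCP and whose axes are the flange's). Camera axes: x right, y up, looking along -z (the intrinsics and any distortion apply to the point x, -y, -z); pixel columns grow to the right and rows downward; lengths in mm; the calibration is good to about 2 mm. The wrist camera is an equidistant fisheye: a pixel r from the principal point sees the ray r / f radians off the axis. A picture is of the moment at which its call begins: read the wrist's pose just before it. get_calibration takes no time and is no camera call.
- env.job_done(): hands the job in; it is judged then, once.
The state is a dict: "time_s": time; "qpos": joint angles; "qvel": joint speeds; "tau": joint torques, N m; "tool_pos": TCP position; "eef_rot": TCP orientation; "contact_force": force on the tool from outside, world axes, zero at the start; "torque": the same for the moment, N m; "gripper_width": opening from 0.0 (shut) to 1.0 (fully open); "finger_force": force on a finger pad.
Only numpy, scipy, OpenCV 4.12 (cv2) and the standard library are available. Lean on these libraries where they do the work, as an engineer would, in place of code of your own. Each camera call takes 0.05 s, during which the arm holds its last target. There are 200 camera calls.

## Working session

There is one attempt and no reset: what is moved stays moved. The work goes in short steps, Python scripts to look and compute and a tool call to move; the robot and the scene stay as the last step left them, time stands still between calls to the robot, and variables do not carry over. Pictures are saved under pics/ and viewed, at most 10 in all, crops included, and the job is handed in when it is done.

Besides the shell and the picture viewer there is one more tool, called after "Emit:" by a JSON object that holds its "api" and its "payload". send_rows: Moves the arm, as the interface text tells. Its arguments: {"type":"object","properties":{"commands":{"type":"array"},"squeeze":{"type":"number"}},"required":["commands"]}

```bash
mkdir -p pics; ls
python3 - <<'E'
from station import env
import cv2,numpy as np
s=env.sense();print(s)
for n in("scene","top","wrist"):
    c=env.get_calibration(n);print(n,{k:np.round(v,3).tolist() if not isinstance(v,str) else v for k,v in c.items()})
a=[env.get_image(n) for n in("scene","top")]
for n,i in zip(("scene","top"),a): cv2.imwrite(f"pics/{n}0.png",i[:,:,::-1])
E
```

```text
pics
{'time_s': 0.0, 'qpos': array([ 1.13275662,  0.5371714 , -0.00442117,  1.53887031,  0.00262358,
        1.06730707, -0.07119304]), 'qvel': array([-0.00236365, -0.00035173, -0.00157794,  0.00083749, -0.00064909,
        0.00020022, -0.00018761]), 'tau': array([-7.61310230e-05, -5.83413434e+01,  1.04862113e+00, -2.59105700e+01,
        1.23051446e-02,  9.34603770e-03, -5.78310460e-05]), 'tool_pos': array([ 235.90032678, -605.00187117,  230.41097615]), 'eef_rot': array([ 9.82759294e-01,  1.84887541e-01, -2.38760520e-04, -8.42176519e-04]), 'contact_force': array([-0.36623795, -0.53655608, -0.03270567]), 'torque': array([-0.03294777,  0.06830536, -0.00913459]), 'finger_force': 0.0, 'gripper_width': 0.99921404761477}
scene {'vfov': 42.915, 'cx': 259.569, 'cy': 197.215, 'view': [[-0.272, 0.962, -0.018, 308.086], [-0.684, -0.18, 0.707, 283.332], [0.677, 0.204, 0.707, -1559.7], [0.0, 0.0, 0.0, 1.0]]}
top {'vfov': 53.623, 'cx': 253.337, 'cy': 189.476, 'view': [[0.024, -1.0, 0.016, -169.746], [0.996, 0.026, 0.088, -553.646], [-0.088, 0.013, 0.996, -1131.384], [0.0, 0.0, 0.0, 1.0]]}
wrist {'vfov': 65.706, 'cx': 261.164, 'cy': 193.907, 'tool_from_camera': [[-0.001, 0.953, 0.302, 77.863], [1.0, 0.001, -0.001, -0.847], [-0.001, 0.302, -0.953, -141.792], [0.0, 0.0, 0.0, 1.0]]}
```

View pics/scene0.png

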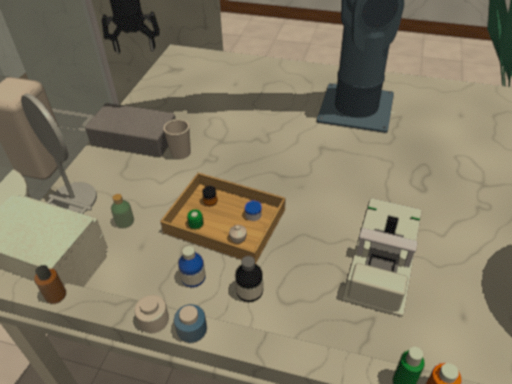

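View pics/top0.png

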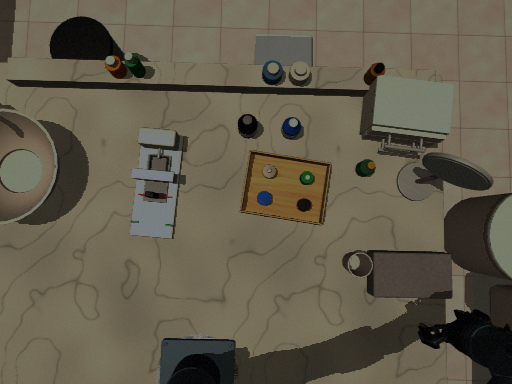

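The scene view shows the green pod at (196,218) in the basket and the dispenser at (385,250). In the top view the pod is at (307,178), the hood at (157,174), the handle at about (155,192), and the marks at about (135,222) and (172,225).

```bash
cat > h.py <<'E'
from station import env
import cv2,numpy as np
from scipy.spatial.transform import Rotation as R
def ray(n,uv,s=None):
    """world origin, unit direction of pixel"""
    c=env.get_calibration(n);f=192/np.tan(np.radians(c["vfov"])/2)
    x,y=(uv[0]-c["cx"])/f,(uv[1]-c["cy"])/f
    if n=="wrist":
        r=np.hypot(x,y);k=np.sinc(r/np.pi);d=np.array([x*k,-y*k,-np.cos(r)])
        T=np.asarray(c["tool_from_camera"]);W=np.eye(4);W[:3,:3]=R.from_quat(s["eef_rot"]).as_matrix();W[:3,3]=s["tool_pos"];M=W@T
    else:
        d=np.array([x,-y,-1]);M=np.linalg.inv(np.asarray(c["view"]))
    d=M[:3,:3]@d;return M[:3,3],d/np.linalg.norm(d)
def plane(n,uv,z,s=None):
    o,d=ray(n,uv,s);return o+d*(z-o[2])/d[2]
def tri(rs):
    """nearest point to rays, and residual mm"""
    A=sum(np.eye(3)-np.outer(d,d) for o,d in rs);b=sum((np.eye(3)-np.outer(d,d))@o for o,d in rs)
    p=np.linalg.solve(A,b);return p,max(np.linalg.norm(np.cross(p-o,d)) for o,d in rs)
def blobs(im,lo,hi,amin=4,roi=None):
    m=cv2.inRange(cv2.cvtColor(im,cv2.COLOR_RGB2HSV),np.array(lo),np.array(hi))
    if roi: k=np.zeros_like(m);x0,y0,x1,y1=roi;k[y0:y1,x0:x1]=1;m=m*k
    n,l,st,ce=cv2.connectedComponentsWithStats(m)
    return sorted([(int(st[i,4]),ce[i].round(1).tolist(),st[i,:4].tolist()) for i in range(1,n) if st[i,4]>=amin],reverse=True)
def snap(n,name=None):
    s=env.sense();im=env.get_image(n)
    if name: cv2.imwrite(f"pics/{name}.png",im[:,:,::-1])
    return s,im
E
python3 - <<'E'
from h import *
a=cv2.imread("pics/scene0.png")[:,:,::-1];t=cv2.imread("pics/top0.png")[:,:,::-1]
G=((40,100,40),(85,255,255));Rd=((0,120,60),(8,255,255))
for n,i,r1,r2 in(("scene",a,(160,170,290,260),(340,190,430,310)),("top",t,(240,150,335,225),(120,120,190,245))):
    print(n,"pod",blobs(i,*G,roi=r1)[:3],"marks",blobs(i,*G,2,roi=r2)[:4],"red",blobs(i,*Rd,2,roi=r2)[:4])
print(tri([ray("scene",(196,216)),ray("top",(307.5,178))]))
for uv,z in(((307,178),36),((157,174),78),((155,186),85),((135,222),15),((172,224.5),15),((264,198),31),((248,154),45),((330,163),45),((322,223),45),((241,213),45)):print(uv,plane("top",uv,z).round(0))
E
```

```text
scene pod [(209, [194.9, 219.4], [188, 209, 15, 20])] marks [(8, [414.6, 218.1], [412, 217, 7, 3]), (5, [371.0, 207.8], [369, 207, 5, 2])] red []
top pod [(110, [306.6, 176.9], [301, 171, 13, 13])] marks [(12, [134.4, 221.4], [131, 221, 7, 2]), (11, [168.5, 224.6], [166, 224, 7, 2])] red [(10, [166.7, 196.6], [164, 196, 7, 2]), (9, [141.6, 194.2], [138, 194, 7, 2])]
(array([ 595.69220028, -316.98662458,   30.20753906]), np.float64(3.152252747525309))
(307, 178) [ 596. -318.   36.]
(157, 174) [591. 126.  78.]
(155, 186) [555. 128.  85.]
(135, 222) [450. 201.  15.]
(172, 224.5) [446.  88.  15.]
(264, 198) [ 532. -189.   31.]
(248, 154) [ 663. -137.   45.]
(330, 163) [ 642. -385.   45.]
(322, 223) [ 461. -363.   45.]
(241, 213) [ 485. -121.   45.]
```

Emit:
{"api": "send_rows", "payload": {"commands": [[[36,29,0,0,0,-0.046,1],[73,58,0,0,0,-0.092,1],[109,87,0,0,0,-0.138,1],[146,115,0,0,0,-0.184,1],[182,144,0,0,0,-0.23,1],[218,173,0,0,0,-0.276,1],[255,202,0,0,0,-0.322,1],[291,230,0,0,0,-0.368,1],[328,259,0,0,0,-0.414,1],[364,288,0,0,0,-0.457,1]]]}}

```text
time_s: 1.1
tool_pos: [601.2, -316.1, 230.8]
eef_rot: [0.999, -0.043, -0.0, -0.0]
contact_force: [0.3, -1.0, -0.4]
gripper_width: 1.001
finger_force: 0.0
```

Emit:
{"api": "send_rows", "payload": {"commands": [[[0,0,0,0,0,0,1],[0,0,0,0,0,0,1]]]}}

```text
time_s: 1.3
tool_pos: [600.8, -315.9, 230.5]
eef_rot: [0.999, -0.041, -0.001, -0.0]
contact_force: [-0.2, -0.6, 0.2]
gripper_width: 0.999
finger_force: 0.0
```

Run:
```python
from h import *
s,im=snap("wrist","w1");print(s["tool_pos"],s["eef_rot"])
print(blobs(im,(40,100,40),(85,255,255),20)[:5])
```

```text
[ 600.77934622 -315.93592267  230.50282443] [ 9.99161828e-01 -4.09296792e-02 -5.40444879e-04 -3.32531462e-04]
[(1152, [399.6, 131.8], [379, 114, 46, 40]), (777, [260.7, 167.1], [245, 150, 32, 36])]
```

View pics/w1.png

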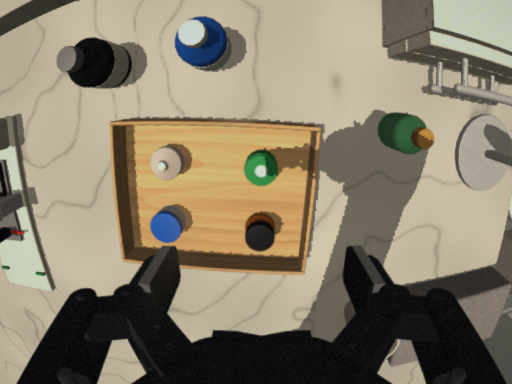

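The wrist view shows the pod with its white dot at (261,170), and basket rim corners near (113,122), (321,127), (305,272) and (124,261). The fingers are visible at the bottom.

Run:
```python
from h import *
s=env.sense();im=cv2.imread("pics/w1.png")[:,:,::-1]
b=blobs(im,(0,0,150),(179,70,255),3,roi=(245,150,278,187));print(b[:3])
uv=b[0][1];print(plane("wrist",uv,41,s))
P=[plane("wrist",u,45,s)[:2] for u in((113,122),(321,127),(305,272),(124,261))];print(np.round(P,1),[np.linalg.norm(P[i]-P[i-1]).round() for i in range(4)],[np.arctan2(*(P[i]-P[j])[[0,1]]).round(3) for i,j in((0,1),(3,2))], [np.arctan2(*(P[i]-P[j])[[1,0]]).round(3) for i,j in((0,3),(1,2))])
```

```text
[(118, [260.3, 170.6], [255, 165, 11, 13])]
[ 599.78455571 -316.24377744   41.        ]
[[ 677.5 -147.4]
 [ 645.  -387.8]
 [ 461.7 -362.7]
 [ 492.8 -118.5]] [np.float64(187.0), np.float64(243.0), np.float64(185.0), np.float64(246.0)] [np.float64(0.134), np.float64(0.127)] [np.float64(-0.155), np.float64(-0.136)]
```

Emit:
{"api": "send_rows", "payload": {"commands": [[[0,0,-40,0,0,-0.025,0.78],[-1,0,-80,0,0,-0.053,0.78],[-1,0,-110,0,0,-0.053,0.78],[-1,0,-110,0,0,-0.053,0.78],[-1,0,-110,0,0,-0.053,0.78]]]}}

```text
time_s: 1.85
tool_pos: [598.3, -319.1, 121.9]
eef_rot: [0.998, -0.07, -0.0, 0.0]
contact_force: [0.9, -0.8, 0.9]
gripper_width: 0.78
finger_force: 0.0
```

Run:
```python
from h import *
im1=cv2.imread("pics/w1.png")[:,:,::-1]
s1=dict(tool_pos=np.array([600.779,-315.936,230.503]),eef_rot=[.999161828,-.0409296792,-.00054044,-.00033253])
s,im=snap("wrist","w2");print(s["tool_pos"],s["eef_rot"])
g=blobs(im,(40,100,40),(85,255,255),50,roi=(170,80,350,260))[0];print(g)
x,y,w,h=g[2]
b=blobs(im,(0,0,150),(179,70,255),20,roi=(x,y,x+w,y+h))[:2];print(b)
uv=b[0][1]
print(tri([ray("wrist",(260.3,170.6),s1),ray("wrist",uv,s)]),plane("wrist",uv,41,s))
```

```text
[ 598.28430661 -319.12274862  121.86450114] [ 9.97551761e-01 -6.99307339e-02 -2.85716184e-04  3.08545138e-04]
(1698, [256.2, 192.7], [233, 167, 47, 54])
[]Traceback (most recent call last):
  File "<stdin>", line 8, in <module>
IndexError: list index out of range
```

Run:
```python
from h import *
s1=dict(tool_pos=np.array([600.779,-315.936,230.503]),eef_rot=[.999161828,-.0409296792,-.00054044,-.00033253])
s2=env.sense();print(s2["tool_pos"],s2["eef_rot"])
im=cv2.imread("pics/w2.png")[:,:,::-1]
b=blobs(im,(0,0,70),(179,90,255),8,roi=(233,160,280,222));print(b[:3])
if b:
  uv=b[0][1];print(tri([ray("wrist",(260.3,170.6),s1),ray("wrist",uv,s2)]),plane("wrist",uv,41,s2))
```

```text
[ 599.42977177 -319.28359986  123.15685633] [ 9.97562013e-01 -6.97752182e-02  9.89394041e-04  6.85911039e-04]
[(265, [255.8, 199.6], [247, 191, 19, 18])]
(array([ 599.01088775, -313.94472116,   31.68991259]), np.float64(0.06599960393962974)) [ 602.05270529 -314.60042527   41.        ]
```

View pics/w2.png

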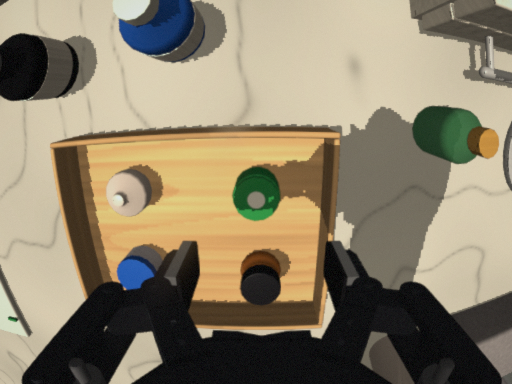

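The wrist view from 122 mm shows the pod's dot at (256,200), centred between the fingers along y. I'll take a sideways view next to check the height.

Emit:
{"api": "send_rows", "payload": {"commands": [[[0,45,0,0,0,0,0.78],[0,80,0,0,0,0,0.78],[0,80,0,0,0,0,0.78],[0,80,0,0,0,0,0.78],[0,80,0,0,0,0,0.78]]]}}

```text
time_s: 2.4
tool_pos: [599.8, -239.7, 123.0]
eef_rot: [0.998, -0.07, 0.001, 0.001]
contact_force: [-0.4, -0.2, 0.5]
gripper_width: 0.777
finger_force: 0.0
```

Run:
```python
from h import *
s2=dict(tool_pos=np.array([598.9,-319.2,122.5]),eef_rot=[.99755,-.06985,0.0003,.0005])
s,im=snap("wrist","w3");print(s["tool_pos"],s["eef_rot"])
g=blobs(im,(40,100,40),(85,255,255),50,roi=(250,80,420,260))[0];print(g)
x,y,w,h=g[2]
b=blobs(im,(0,0,70),(179,90,255),20,roi=(x,y,x+w,y+h))[:2];print(b)
uv=b[0][1]
print(tri([ray("wrist",(255.8,199.6),s2),ray("wrist",uv,s)]),plane("wrist",uv,41,s),plane("wrist",(255.8,199.6),41,s2))
```

```text
[ 599.76200538 -239.70086661  123.0101328 ] [ 9.97555735e-01 -6.98571645e-02  1.27140193e-03  9.56471159e-04]
(1717, [346.4, 181.9], [322, 157, 51, 52])
[(236, [352.7, 188.0], [344, 180, 18, 17])]
(array([ 601.00182451, -314.4450842 ,   39.95692766]), np.float64(0.2686069255471115)) [ 601.0683374  -314.16446384   41.        ] [ 601.63019547 -314.52084652   41.        ]
```

Emit:
{"api": "send_rows", "payload": {"commands": [[[1.5,-40,-20,0,0,0,0.78],[1.5,-74.7,-45,0,0,0,0.78],[1.5,-74.7,-60,0,0,0,0.78],[1.5,-74.7,-60,0,0,0,0.78],[1.5,-74.7,-75,0,0,0,0.78],[1.5,-74.7,-90,0,0,0,0.78],[1.5,-74.7,-103,0,0,0,0.78],[1.5,-74.7,-110,0,0,0,0.78],[1.5,-74.7,-110,0,0,0,0.78]]]}}

```text
time_s: 3.35
tool_pos: [599.8, -311.5, 9.8]
eef_rot: [0.998, -0.069, -0.001, -0.0]
contact_force: [-0.5, -0.1, -0.5]
gripper_width: 0.781
finger_force: 0.0
```

Emit:
{"api": "send_rows", "payload": {"commands": [[[0,0,0,0,0,0,0.3],[0,0,0,0,0,0,0.3],[0,0,0,0,0,0,0.3],[0,0,0,0,0,0,0.3],[0,0,0,0,0,0,0.3]]], "squeeze": 30}}

```text
time_s: 3.85
tool_pos: [601.4, -312.6, 12.2]
eef_rot: [0.998, -0.069, 0.001, 0.0]
contact_force: [0.5, 0.7, 5.0]
gripper_width: 0.456
finger_force: 30.6
```

Emit:
{"api": "send_rows", "payload": {"commands": [[[0,0,15,0,0,0,0.3],[0,0,40,0,0,0,0.3],[0,0,85,0,0,0,0.3],[0,0,130,0,0,0,0.3],[0,40,175,0,0,0,0.3],[-5,85,218,0,0,0,0.3],[-10,130,218,0,0,0,0.3],[-15,175,218,0,0,0,0.3],[-20,220,218,0,0,0,0.3],[-25,265,218,0,0,0,0.3]]]}}

```text
time_s: 4.85
tool_pos: [574.9, -45.3, 230.4]
eef_rot: [0.998, -0.069, 0.0, -0.0]
contact_force: [0.8, 0.8, -0.7]
gripper_width: 0.458
finger_force: 30.4
```

Emit:
{"api": "send_rows", "payload": {"commands": [[[-5,45,0,0,0,0.015,0.3],[-10,90,0,0,0,0.03,0.3],[-15,132,0,0,0,0.05,0.3],[-15,152,0,0,0,0.06,0.3],[-15,162,0,0,0,0.06,0.3],[-15,162,0,0,0,0.06,0.3],[-15,162,0,0,0,0.06,0.3],[-15,162,0,0,0,0.06,0.3]]]}}

```text
time_s: 5.65
tool_pos: [561.0, 112.2, 229.2]
eef_rot: [0.999, -0.041, -0.0, 0.001]
contact_force: [0.4, 0.1, 0.5]
gripper_width: 0.456
finger_force: 30.4
```

Run:
```python
from h import *
s,im=snap("wrist","w4");print(s["tool_pos"],s["eef_rot"],s["time_s"],s["gripper_width"],s["finger_force"])
```

```text
[561.01433192 112.17437699 229.24477891] [ 9.99167200e-01 -4.07988036e-02 -1.95973913e-05  6.03321101e-04] 5.65 0.45606916517185936 30.41348397731781
```

View pics/w4.png

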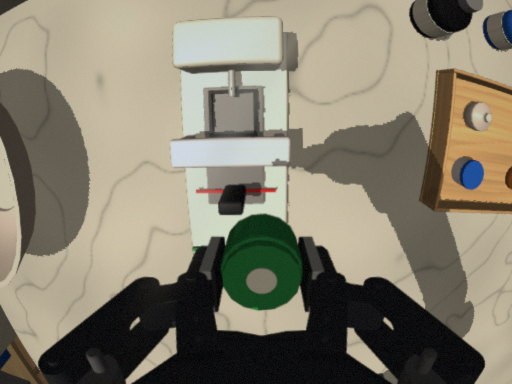

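The wrist view shows the pod firmly held at (262,265). The red line runs from (197,189) to (277,189), the hood is at about (231,150), the pocket at about (234,112) and the left mark at about (196,248). I'll take a second view from the side.

Emit:
{"api": "send_rows", "payload": {"commands": [[[0,-45,0,0,0,0,0.3],[-5,-85,0,0,0,0,0.3],[-10,-115,0,0,0,0,0.3],[-10,-120,0,0,0,0,0.3],[-10,-120,0,0,0,0,0.3],[-10,-120,0,0,0,0,0.3],[-10,-120,0,0,0,0,0.3]]]}}

```text
time_s: 6.4
tool_pos: [550.8, -3.7, 229.3]
eef_rot: [0.999, -0.038, 0.0, -0.0]
contact_force: [-0.4, 0.0, -0.5]
gripper_width: 0.458
finger_force: 30.5
```

Run:
```python
from h import *
s,im=snap("wrist","w5");print(s["tool_pos"],s["eef_rot"],s["time_s"])
G=((40,120,40),(85,255,255));Rd=((0,120,60),(8,255,255))
cv2.imwrite("pics/w5x.png",cv2.resize(im[:260,30:230],None,fx=2.3,fy=2.3)[:,:,::-1])
print(blobs(im,*G,6)[:6],blobs(im,*Rd,6)[:4])
im4=cv2.imread("pics/w4.png")[:,:,::-1]
print(blobs(im4,*G,6)[:6],blobs(im4,*Rd,6)[:4])
```

```text
[550.81702     -3.67376372 229.2899731 ] [ 9.99278273e-01 -3.79841063e-02  2.66341545e-05 -3.73385696e-04] 6.4
[(5369, [261.2, 260.7], [221, 215, 81, 95]), (32, [122.8, 244.2], [117, 243, 13, 3]), (31, [192.8, 246.8], [186, 246, 14, 3])] [(102, [168.7, 189.4], [156, 188, 28, 4]), (59, [123.7, 189.5], [114, 188, 19, 5])]
[(5341, [261.2, 260.7], [221, 215, 81, 95]), (9, [194.8, 248.4], [193, 248, 5, 2])] [(109, [259.4, 190.3], [246, 188, 30, 5]), (86, [210.2, 190.9], [196, 189, 28, 4])]
```

View pics/w5x.png

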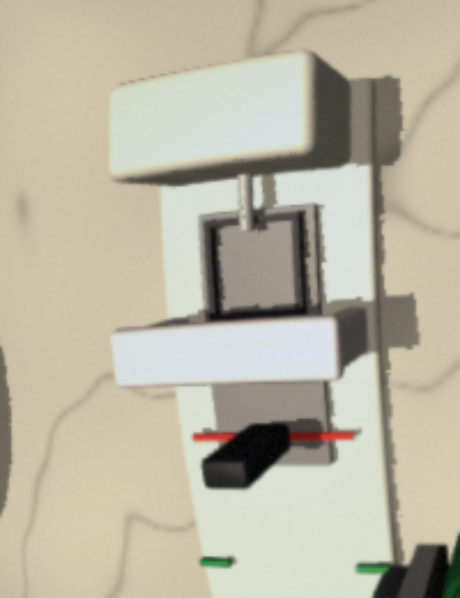

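The crop shows the pocket at (257,265), the hood at (227,350), the red line from (193,437) to (355,436), the handle top at about (226,473), and the marks at (216,562) and (373,568).

Run:
```python
from h import *
s4=dict(tool_pos=np.array([561.0,112.2,229.25]),eef_rot=[.9991672,-.0407988,0,.0003])
s5=dict(tool_pos=np.array([550.82,-3.67,229.3]),eef_rot=[.999278,-.0380,0,0])
def both(a,b,z,l): 
    t,r=tri([ray("wrist",a,s4),ray("wrist",b,s5)]);print(l,t.round(1),round(r,1),"planes",plane("wrist",a,z,s4)[:2].round(1),plane("wrist",b,z,s5)[:2].round(1))
both((196,191.2),(114,190.2),22,"redL");both((276.5,190),(184.5,189.2),22,"redR")
hw4=[(172,140),(172,166),(290,138),(290,164)];hw5=[(78.7,144.5),(81.3,167.8),(176.5,138.3),(177.4,164.3)]
for a,b in zip(hw4,hw5): both(a,b,78,"hood")
L=plane("wrist",(122.8,244.2),18,s5);Rr=plane("wrist",(192.8,246.8),18,s5);print("marks",L,Rr,(L+Rr)/2)
both((194.8,248.4),(122.8,244.2),18,"markL")
print("marks top",plane("top",(134.4,221.4),18),plane("top",(168.5,224.6),18),"red top",plane("top",(166.7,196.6),22),plane("top",(141.6,194.2),22))
both((231,207),(128.3,205.7),85,"handle"); both((235.5,112),(141.5,115),19,"pocket")
```

```text
redL [537.6 197.   19.2] 0.0 planes [538.4 196.3] [538.3 195.4]
redR [530.3  96.2  17.6] 0.0 planes [531.6  96.4] [531.5  94.9]
hood [610.2 200.1  77. ] 0.3 planes [610.6 199.8] [609.9 199.5]
hood [582.4 205.6  72.5] 0.3 planes [583.7 203.8] [582.9 201.8]
hood [600.8  80.5  73.8] 0.0 planes [601.3  80.9] [601.1  79.3]
hood [574.3  82.4  76.5] 0.3 planes [574.9  82.6] [574.2  82. ]
marks [456.19793807 204.50448079  18.        ] [448.57545342  98.24090273  18.        ] [452.38669574 151.37269176  18.        ]
markL [444.  219.6  -6.9] 0.0 planes [456.8 212.1] [456.2 204.5]
marks top [452.13008003 201.76002301  18.        ] [444.97527688  98.44816562  18.        ] red top [529.5519953  106.78025684  22.        ] [534.92865228 183.06100773  22.        ]
handle [534.6 146.6  80.8] 0.4 planes [536.5 146. ] [535.5 144.5]
pocket [630.2 136.8  24.7] 0.0 planes [630.1 137.3] [630.3 139.2]
```

Run:
```python
from h import *
im=cv2.imread("pics/w5.png")[:,:,::-1]
b=blobs(im,(0,0,70),(179,90,255),30,roi=(235,262,290,305))[:2];print(b)
s=dict(tool_pos=np.zeros(3),eef_rot=[1,0,0,0]) # tool -> x, -y, -z
for z in (26,29,32):print(z,plane("wrist",b[0][1],z,s))
ss=[env.sense()["tool_pos"] for _ in range(3)];print(ss)
```

```text
[(655, [261.2, 280.5], [246, 268, 31, 26])]
26 [-1.38845406  0.89267366 26.        ]
29 [ 0.65435804  0.89340673 29.        ]
32 [ 2.69717013  0.8941398  32.        ]
[array([550.76249684,  -3.75370591, 229.25625388]), array([550.76249684,  -3.75370591, 229.25625388]), array([550.76249684,  -3.75370591, 229.25625388])]
```

Emit:
{"api": "send_rows", "payload": {"commands": [[[20,40,0,0,0,0.004,0.3],[40,80,0,0,0,0.004,0.3],[60,118,-20,0,0,0.004,0.3],[79,142.4,-50,0,0,0.004,0.3],[79,142.4,-90,0,0,0.004,0.3],[79,142.4,-120,0,0,0.004,0.3],[79,142.4,-130,0,0,0.004,0.3],[79,142.4,-130,0,0,0.004,0.3],[79,142.4,-130,0,0,0.004,0.3]]]}}

```text
time_s: 7.35
tool_pos: [630.7, 137.6, 100.9]
eef_rot: [0.999, -0.037, 0.001, -0.0]
contact_force: [0.6, 1.0, 0.2]
gripper_width: 0.458
finger_force: 30.5
```

Run:
```python
from h import *
s,im=snap("wrist","w6");print(s["tool_pos"],s["eef_rot"],s["time_s"],s["contact_force"])
cv2.imwrite("pics/w6x.png",cv2.resize(im[60:384,110:400],None,fx=1.8,fy=1.8)[:,:,::-1])
```

```text
[630.72562515 137.61695807 100.85938335] [ 9.99315232e-01 -3.69825280e-02  1.10059238e-03 -3.84114124e-04] 7.35 [0.6302538  0.98934791 0.19286621]
```

View pics/w6x.png

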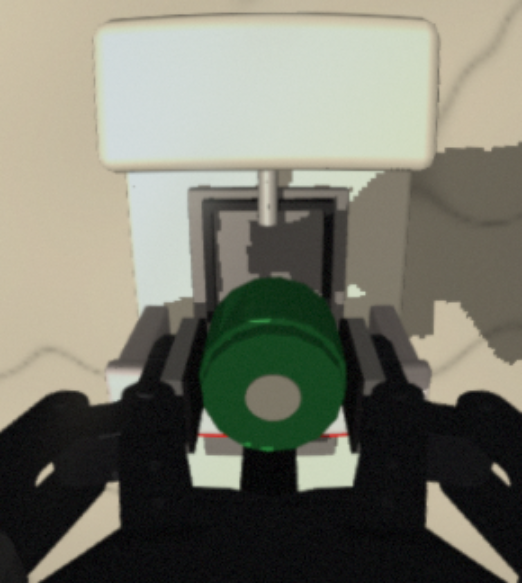

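The view shows the pod over the pocket. The outer far corners of the rim are at about (189,188) and (350,188) in the crop.

Run:
```python
from h import *
s=env.sense();print(s["tool_pos"])
a,b=[plane("wrist",(110+x/1.8,60+y/1.8),26,s) for x,y in((189,188),(350,188))]
m=(a+b)/2;print(a,b,np.linalg.norm(a-b),np.arctan2(a[0]-b[0],a[1]-b[1]),m-28*np.array([.9974,-.072,0]))
```

```text
[631.11098212 137.57692527 101.39203948]
[665.83010318 170.68113892  26.        ] [660.77129073 103.68408392  26.        ] 67.18777390557106 0.07536496955146747 [635.37349696 139.19861142  26.        ]
```

Emit:
{"api": "send_rows", "payload": {"commands": [[[0,1.3,-20,0,0,0,0.3],[0,1.3,-40,0,0,0,0.3],[0,1.3,-52,0,0,0,0.3],[0,1.3,-60,0,0,0,0.3],[0,1.3,-66,0,0,0,0.3],[0,1.3,-70,0,0,0,0.3],[0,1.3,-72,0,0,0,0.3],[0,1.3,-72,0,0,0,0.3]]]}}

```text
time_s: 8.2
tool_pos: [629.8, 138.5, 27.4]
eef_rot: [0.999, -0.037, 0.0, -0.0]
contact_force: [-0.2, -0.1, -0.1]
gripper_width: 0.456
finger_force: 30.5
```

Emit:
{"api": "send_rows", "payload": {"commands": [[[0,0,-0.7,0,0,0,0.3],[0,0,-1.4,0,0,0,0.3],[0,0,-1.4,0,0,0,0.3]]]}}

```text
time_s: 8.5
tool_pos: [629.9, 138.5, 26.2]
eef_rot: [0.999, -0.037, 0.0, -0.0]
contact_force: [-0.1, 0.4, -0.5]
gripper_width: 0.455
finger_force: 30.6
```

Emit:
{"api": "send_rows", "payload": {"commands": [[[0,0,0,0,0,0,0.52],[0,0,0,0,0,0,0.6],[0,0,0,0,0,0,0.7],[0,0,0,0,0,0,0.7],[0,0,30,0,0,0,0.7],[0,0,60,0,0,0,0.7],[0,0,100,0,0,0,0.7],[-5,0,140,0,0,0,0.7],[-5,0,140,0,0,0,0.7],[-5,0,140,0,0,0,0.7]]]}}

```text
time_s: 9.5
tool_pos: [625.1, 138.5, 166.9]
eef_rot: [0.999, -0.037, 0.001, -0.0]
contact_force: [0.5, -0.2, -0.9]
gripper_width: 0.698
finger_force: 0.0
```

Run:
```python
from h import *
s,im=snap("wrist","w7");print(s["tool_pos"],s["eef_rot"],s["time_s"],s["contact_force"])
cv2.imwrite("pics/w7x.png",cv2.resize(im[60:300,130:390],None,fx=2.2,fy=2.2)[:,:,::-1])
g=blobs(im,(40,100,40),(85,255,255),50)[0];print(g)
x,y,w,h=g[2];b=blobs(im,(0,0,70),(179,90,255),20,roi=(x,y,x+w,y+h))[:2];print(b)
print(plane("wrist",b[0][1],55,s))
```

```text
[625.14687107 138.53128971 166.90552392] [ 9.99311654e-01 -3.70833079e-02  9.80605072e-04 -2.91398349e-04] 9.5 [ 0.52308709 -0.16613857 -0.92058177]
(1327, [261.1, 181.3], [240, 158, 43, 48])
[(216, [260.9, 185.7], [253, 178, 17, 16]), (145, [246.2, 163.2], [240, 158, 24, 22])]
[630.22143875 139.26654772  55.        ]
```

View pics/w7x.png

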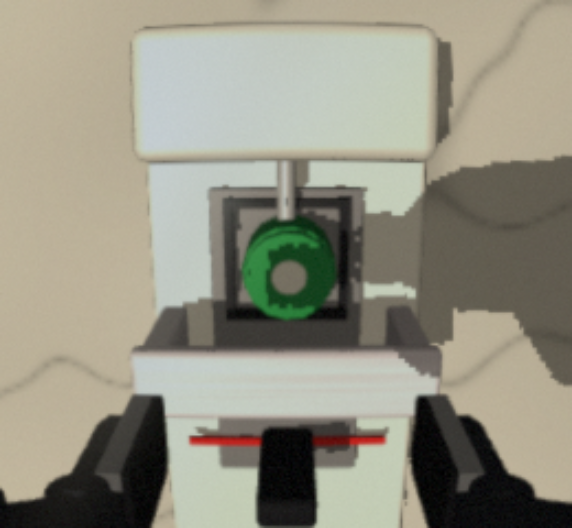

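The pod stands upright in the pocket, with its dot at (289,277) in the crop. That maps to (630,139), which matches the pocket centre. Next is the handle.

Emit:
{"api": "send_rows", "payload": {"commands": [[[-45,4,0,0,0,0,0.7],[-90,7,-10,0,0,0,0.7],[-90,7,-40,0,0,0,0.7],[-90,7,-65,0,0,0,0.7],[-90,7,-80,0,0,0,0.7],[-90,7,-95,0,0,0,0.7],[-90,7,-108,0,0,0,0.7],[-90,7,-118,0,0,0,0.7],[-90,7,-118,0,0,0,0.7],[-90,7,-118,0,0,0,0.7]]]}}

```text
time_s: 10.55
tool_pos: [535.0, 145.5, 48.1]
eef_rot: [0.999, -0.037, 0.0, -0.0]
contact_force: [0.3, 1.3, 0.5]
gripper_width: 0.697
finger_force: 0.0
```

Emit:
{"api": "send_rows", "payload": {"commands": [[[0,0,0,0,0,0,0.35],[0,0,0,0,0,0,0.2],[0,0,0,0,0,0,0.1],[0,0,0,0,0,0,0.1],[0,0,0,0,0,0,0.1],[0,0,0,0,0,0,0.1]]], "squeeze": 70}}

```text
time_s: 11.15
tool_pos: [535.2, 146.5, 48.8]
eef_rot: [0.999, -0.037, 0.001, -0.001]
contact_force: [-1.6, 2.2, 6.0]
gripper_width: 0.295
finger_force: 68.9
```

Emit:
{"api": "send_rows", "payload": {"commands": [[[-3,0.2,0,0,0,0,0.1],[-8,0.6,0,0,0,0,0.1],[-14,1,0,0,0,0,0.1],[-20,1.5,0,0,0,0,0.1],[-26,1.9,0,0,0,0,0.1],[-32,2.3,0,0,0,0,0.1],[-38,2.8,0,0,0,0,0.1],[-43,3.1,0,0,0,0,0.1],[-46,3.4,0,0,0,0,0.1],[-48,3.5,0,0,0,0,0.1]]]}}

```text
time_s: 12.15
tool_pos: [489.1, 149.8, 48.8]
eef_rot: [0.999, -0.037, 0.003, -0.001]
contact_force: [6.1, 3.1, 0.1]
gripper_width: 0.29
finger_force: 68.8
```

Emit:
{"api": "send_rows", "payload": {"commands": [[[-4,0.3,0,0,0,0,0.1],[-9,0.6,0,0,0,0,0.1],[-15,1.1,0,0,0,0,0.1],[-21,1.5,0,0,0,0,0.1],[-25,1.8,0,0,0,0,0.1],[-28,2.1,0,0,0,0,0.1],[-30,2.2,0,0,0,0,0.1],[-31,2.3,0,0,0,0,0.1],[-31,2.3,0,0,0,0,0.1],[-31,2.3,0,0,0,0,0.1]]]}}

```text
time_s: 13.15
tool_pos: [458.8, 152.0, 48.8]
eef_rot: [0.999, -0.037, 0.003, -0.001]
contact_force: [6.9, 1.6, -0.1]
gripper_width: 0.292
finger_force: 68.9
```

Run:
```python
from h import *
G=((40,100,40),(85,255,255));Rd=((0,120,60),(8,255,255))
s,im=snap("wrist","w8");print(s["tool_pos"],s["eef_rot"],s["time_s"],s["contact_force"],s["gripper_width"])
_,sc=snap("scene","scene8");_,t=snap("top","top8")
for n,i,r in(("wrist",im,None),("scene",sc,(340,170,440,310)),("top",t,(115,120,195,250))):
    print(n,blobs(i,*G,2,roi=r)[:5],blobs(i,*Rd,2,roi=r)[:4])
c=np.vstack([cv2.resize(im[60:384,110:410],None,fx=1.3,fy=1.3)[:,:,::-1]]);d=cv2.resize(sc[180:290,330:440],(390,421),interpolation=cv2.INTER_CUBIC)[:,:,::-1]
cv2.imwrite("pics/m8.png",np.hstack([c[:421],d]))
```

```text
[458.77453112 151.99399328  48.82376157] [ 0.99930503 -0.03714076  0.00296597 -0.00110514] 13.15 [ 6.88827709  1.56983045 -0.09421282] 0.291637209277845
wrist [(4315, [263.5, 67.5], [222, 27, 83, 81]), (219, [340.8, 237.0], [325, 233, 31, 9]), (168, [182.6, 238.0], [168, 235, 30, 7])] [(423, [310.3, 230.3], [283, 227, 57, 8]), (405, [212.4, 230.7], [184, 227, 56, 8])]
scene [(53, [389.1, 229.9], [381, 227, 16, 8]), (19, [384.8, 247.3], [381, 246, 8, 4]), (6, [370.2, 207.7], [369, 207, 4, 2]), (4, [416.5, 218.5], [415, 218, 4, 2])] [(29, [381.7, 211.1], [375, 209, 13, 5]), (27, [404.6, 216.4], [399, 214, 14, 5])]
top [(108, [152.6, 188.3], [147, 182, 12, 14]), (9, [168.7, 224.8], [166, 224, 7, 2])] [(4, [166.5, 222.0], [165, 222, 4, 1])]
```

View pics/m8.png

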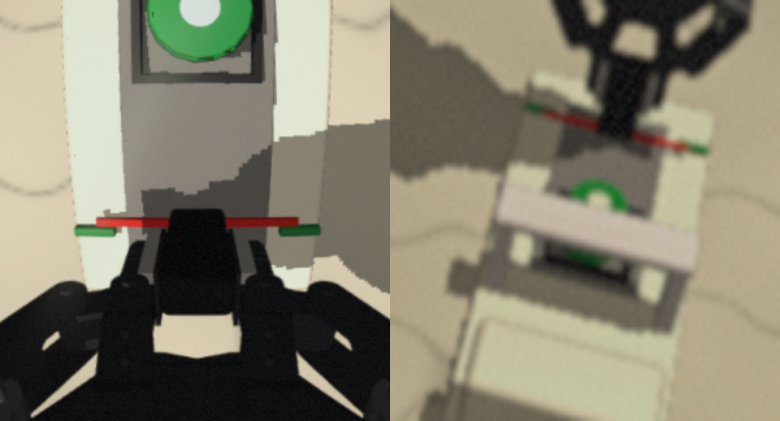

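The wrist picture shows the red line at (200,221) in the crop, slightly beyond the green marks at (95,231) and (300,230). The pod is out of the hood in its pocket.

```bash
cat >> h.py <<'E'
U=np.array([.9974,-.072])
def edges(im,lo,hi,s,z,rois):
    m=cv2.inRange(cv2.cvtColor(im,cv2.COLOR_RGB2HSV),np.array(lo),np.array(hi));out=[]
    for x0,x1,y0,y1 in rois:
        c=[np.nonzero(m[y0:y1,x])[0] for x in range(x0,x1)]
        t=np.median([v.min() for v in c if len(v)])+y0-.5;b=np.median([v.max() for v in c if len(v)])+y0+.5;xm=(x0+x1)/2
        out.append([plane("wrist",(xm,v),z,s)[:2]@U for v in(t,b)])
    return np.array(out)
def gap(im,s,mr,rr):
    g=edges(im,(40,80,30),(85,255,255),s,18,mr);r=edges(im,(0,100,50),(8,255,255),s,22,rr)
    print("marks far/near",g.round(1).tolist(),"red",r.round(1).tolist())
    print("red-mark, near-edge based",(r[:,1].mean()+2)-(g[:,1].mean()+2.5),"centre based",r.mean()-g.mean(),"red mid-near",r.mean()-g[:,1].mean()-2.5)
E
python3 - <<'E'
from h import *
s=env.sense();im=cv2.imread("pics/w8.png")[:,:,::-1]
gap(im,s,[(172,194,228,250),(329,352,228,250)],[(190,235,220,236),(288,336,220,236)])
p=plane("top",(152.6,188.3),55);print(p)
E
```

```text
marks far/near [[441.8, 437.0], [443.0, 437.1]] red [[449.6, 444.1], [449.4, 443.9]]
red-mark, near-edge based 6.394901698990736 centre based 6.998299903841428 red mid-near 7.161061367994705
[550.97205109 142.33986923  55.        ]
```

Emit:
{"api": "send_rows", "payload": {"commands": [[[-2.5,0.2,0,0,0,0,0.1],[-5,0.4,0,0,0,0,0.1],[-6.5,0.5,0,0,0,0,0.1],[-6.5,0.5,0,0,0,0,0.1],[-6.5,0.5,0,0,0,0,0.1],[-6.5,0.5,0,0,0,0,0.1]]]}}

```text
time_s: 13.9
tool_pos: [452.4, 152.4, 48.8]
eef_rot: [0.999, -0.037, 0.003, -0.001]
contact_force: [7.9, 1.0, 0.2]
gripper_width: 0.296
finger_force: 69.0
```

Run:
```python
from h import *
s,im=snap("wrist","w9");print(s["tool_pos"],s["eef_rot"],s["contact_force"])
print(blobs(im,(40,80,30),(85,255,255),30)[:4],blobs(im,(0,100,50),(8,255,255),30)[:3])
gap(im,s,[(172,190,222,245),(335,352,222,245)],[(200,235,220,240),(288,325,220,240)])
_,sc=snap("scene","scene9");cv2.imwrite("pics/m9.png",np.hstack([cv2.resize(im[60:384,110:410],None,fx=1.3,fy=1.3)[:421],cv2.resize(sc[180:290,330:440],(390,421))])[:,:,::-1])
```

```text
[452.42782259 152.43332858  48.83075983] [ 0.99930056 -0.03725172  0.00306848 -0.00113251] [7.91997503 0.97262742 0.2020377 ]
[(4379, [263.5, 67.7], [222, 27, 84, 81]), (174, [346.4, 227.6], [326, 224, 32, 9]), (125, [174.4, 228.9], [166, 225, 18, 8])] [(427, [310.3, 230.4], [283, 227, 57, 8]), (423, [212.5, 230.3], [184, 227, 57, 8])]
marks far/near [[441.9, 436.9], [443.0, 436.6]] red [[443.3, 437.7], [443.1, 437.6]]
red-mark, near-edge based 0.4405712448710801 centre based 0.8372577245461343 red mid-near 1.2009251223101387
```

Emit:
{"api": "send_rows", "payload": {"commands": [[[-0.8,0.1,0,0,0,0,0.1],[-0.8,0.1,0,0,0,0,0.1],[-0.8,0.1,0,0,0,0,0.1],[-0.8,0.1,0,0,0,0,0.1]]]}}

```text
time_s: 14.4
tool_pos: [451.7, 152.5, 48.8]
eef_rot: [0.999, -0.037, 0.003, -0.001]
contact_force: [8.2, 2.0, -1.0]
gripper_width: 0.294
finger_force: 69.0
```

Run:
```python
from h import *
s,im=snap("wrist","w10");print(s["tool_pos"],s["contact_force"],s["gripper_width"],s["finger_force"])
gap(im,s,[(172,182,222,245),(343,352,222,245)],[(200,235,220,240),(288,325,220,240)])
_,sc=snap("scene","scene10");cv2.imwrite("pics/m10.png",np.hstack([cv2.resize(im[0:384,110:410],None,fx=1.3,fy=1.3)[:421],cv2.resize(sc[160:340,150:440],(390,421))])[:,:,::-1])
```

```text
[451.69673258 152.4813701   48.82556949] [ 8.18986844  1.9540072  -0.99805172] 0.2936417362433779 69.01983618736267
marks far/near [[441.8, 436.8], [442.9, 436.5]] red [[442.5, 437.0], [442.4, 436.9]]
red-mark, near-edge based -0.21277150077168017 centre based 0.18447831326858477 red mid-near 0.5474087801830478
```

View pics/m10.png

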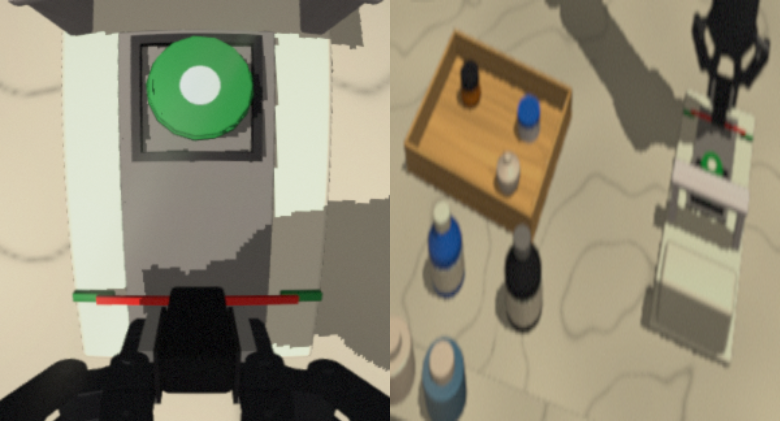

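The red line at (200,299) is level with the green marks at (85,296) and (312,296). The pod stands upright in its pocket, clear of the hood, and the handle is still gripped. Nothing else has been disturbed.

```bash
python3 -c "
from station import env
print(env.job_done())"
```

```text
the job is handed in; nothing more can be done
None
```

The job is handed in: the pod stands lid up in the pocket, and the slide is held by its handle with the red line about 0.2 mm from the marks by my measurement, at 14.4 s of arm time.

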